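# Take the offset lever out of the vise and hold it level over its fixture

### The job

Open the blue machine vise by drawing its sliding jaw back by the red upright grip, over more than half of its travel, then grip the green cast lever at its balance point (the yellow band) and lift it straight out. Carry it over the aluminium inspection fixture and finish while holding it there, still and level, about 4 cm above where it would sit, with its foot over the pocket and its eye over the brass post. Do not set it down or let go, do not tip it over, and leave the other things on the table alone.

Things in the scene. Friction and masses are not known exactly. Their poses are not given: they have to be found in the camera images.
- vise: Blue vise, fixed (left or right of the fixture, yaw up to 0.4). Origin at table level under the clamped lever (whose origin is up to 12 off along y); mm in its frame: base x -165..75, 136 wide; bed top z 30; fixed jaw x 23..75, sliding jaw on the -x (robot) side, both 110 wide, tops z 60. The sliding jaw opens along the vise's -x; closed, its lip reaches 11 mm over the lever's foot and traps it.
- vise_jaw (a joint): sliding jaw of the vise, m: 0 closed (starts 0 to 0.004), 0.06 fully open; positive along the vise's -x. Friction about 4 N plus light damping; stays where it is left; nothing springs back.
- jaw_grip (a point): grip point on the axis of the red upright square grip on the sliding jaw (22x22 mm, sides along the vise's x and y, from 63 to 104 mm above the table). The point is 90 mm above the table, and 76 mm on the -x side of the vise's origin when closed. Moves with the jaw.
- lever: Green cast lever, loose, 0.36 to 0.59 kg, standing on the vise's bed. Origin: middle of its foot's underside (30 mm above the table at the start); y along the lever, z up, at the start parallel to the vise's axes. In mm: foot 44 (x) x 100 (y) x 10; web and arm 14 thick (x), arm z 53..75, y -40..120; heavy hub 38 across at y -42, z 34..82; eye 28 across at y 125, z 52..79.
- lever_balance (a point): balance point of the lever, mid-thickness of the 14 mm arm (pads close along the lever's x), at lever y +18 mm, z 64 mm: 11 mm under the arm's top, 94 mm above the table at the start. Marked by a 10 mm yellow band round the arm. The centre of mass lies straight below it.
- lever_eye (a point): centre of the underside of the lever's eye, at lever (0, 125, 52)
- fixture: Aluminium inspection fixture, fixed to the table: plate 110 (x) x 235 (y -75..160) x 12, origin at table level under the middle of the pocket. y runs from the pocket to the post. It may be turned up to 0.4 rad. Pocket 50 x 108, framed by steel rails 8 mm high; brass post 22 across, top at z = 64.
- fixture_pocket (a point): middle of the pocket's floor, 12 mm above the table: where the lever's origin would come if it were seated (then the lever's axes match the fixture's)
- fixture_post (a point): centre of the brass post's top, at fixture (0, 125, 64): where the lever's eye would rest
- glue_bottle: bystander, to be left alone: cream bottle with orange cap, 188 tall, 61 across mm
- sanding_block: bystander, to be left alone: cork and abrasive block 66x112x34 mm
- screw_tin: bystander, to be left alone: tin 75 across, 58 tall mm
- spring_clamp: bystander, to be left alone: orange spring clamp 97x157x27 mm
- push_block: bystander, to be left alone: orange push block with bow handle, 80x200x90 mm
- carpenter_pencil: bystander, to be left alone: flat red pencil 13x170x8 mm

How it is judged:
By the outcome, as a careful person would: the job done as asked, in the order asked, and still so for the second after the job is handed in, while the arm keeps its last pose, push and grip.
It also fails if it takes over 58 s, if anything falls off the work surface, if the arm or the gripper's body presses on something with over 40 N, if the wrist force passes 120 N, or if a joint passes its speed limit or range.

### The arm

A 6-joint arm with a two-finger parallel gripper is mounted at the origin on a cart in front of the work surface, level with it; the furniture and walls round the work are solid. World frame = base frame: x ahead of the robot, y to its left, z up, the work surface at z = 0. Lengths are in m, angles in rad, forces in N, time in s.
With the tool pointing down it reaches from about 0.275 to 0.85 m from the base axis. Payload 5.2 kg.
Tool frame: the origin (TCP) lies on the centre line of the jaws, within the pads' length; the fingertips stand 25 mm ahead of it and the grasp point (between the pads) lies 6 mm ahead of it; z points along the fingers, y is the line along which they close (so a half turn about z gives the same grasp; the last joint's range is limited). The gripper opens to 85 mm and grips with 20 to 120 N. Pads are 22 mm wide; open, the fingers measure 114 mm over their backs; the gripper's body (76 mm by 85 mm) begins 54 mm behind the grasp point. The pads swing forward as they close: fully open they stand 13 mm farther back than shut.
Start: joints at [1.021, 0.259, 1.535, -0, 1.348, -0.203], TCP at [0.187, 0.517, 0.256] pointing down, gripper open.
Joint ranges: [-3.14, 3.14], [-0.91, 2.08], [0.19, 2.58], [-1.22, 4.36], [0.22, 2.71], [-3.12, 3.12]. Speed limits (rad/s): [2.57, 2.57, 3.14, 3.14, 3.14, 3.14].

### API

Orientations are given as a unit quaternion [x, y, z, w].
In Python, from rig import observe, grab_frame, get_calibration, robot, boxes_of, silhouettes, pinpoint gives the robot as it stands. The module is installed in compiled form; this text tells all that it offers.
- The arm moves only by the tool step_arm, never from a script. Its argument "moves" is a list of rows, each a list of 6 numbers: the shift along the tool's x, y, z in m, then the turn, a rotation vector about the tool's x, y, z in rad. In form: [[tx, ty, tz, wx, wy, wz], ...]. A call has 1 to 8 rows; each row shifts and turns the commanded pose from where the row before left it, along the tool's axes as they then stand; what a row does not reach is not made up. A row lasts 1/8 s, in which the tool goes at most 62.5 mm and 10.7 degrees, less where a joint would pass 70% of its speed; a pose out of reach is approached as far as the arm can. A call with a gripper value outside its range is refused whole. "claw" is the finger opening in m, from 0 to 0.0854, set as the call begins (left out, the last holds). The fingers move at their own pace and stop on an object; the grip force is fixed at half the most. Time passes only in rows, so rows that do not move let the fingers close. It gives the time, the measured TCP pose, the force, the opening and the grip force at its end, in the units of the state.
- observe(): the state, without advancing time (a new reading comes with each control period).
- grab_frame(name): name is "scene" or "top" or "wrist"; returns the picture (480x640x3 uint8, red, green, blue); there is no depth.
- get_calibration(name): a dict with "mtx" (3x3 intrinsics, pixels), "dist_coeffs" ([k1, k2, p1, p2, k3] as OpenCV has them; the pictures are not rectified), "cam_to_world" (4x4, takes a point from camera to world coordinates). Camera axes: x right, y down, z forward; pixel columns grow to the right and rows downward; lengths in m; the calibration is good to about 2 mm. A picture is of the moment at which its call begins: read the wrist's pose just before it. get_calibration takes no time and is no camera call; for the wrist camera it gives the pose at the moment of the call.
- robot.sign_off(): hands the job in; it is judged then, once.
Trained networks look in the newest picture that a camera, given by its name, has taken for a name from the list of things; names that differ only in an ending like _2 or _b are one class to them, and where a whole thing is asked for, a point or a joint stands for the part that bears it (a point fixed in the world has none). Each returns a list of dicts, best first, with "score" (0 to 1); they miss things now and then, are a little off and sometimes report something else, mostly with a low value. They report only what shows in the picture. A call takes as long as a camera call.
- boxes_of(target, camera): "location" ([x, y, z] in m, in the coordinates of the camera as it stood for that picture, good to about 4 mm: the middle of the surface that is visible of it).
- silhouettes(target, camera): "mask" (480x640 bool, what is visible of it).
- pinpoint(target, camera): "location" ([x, y, z] in m, in the coordinates of the camera as it stood for that picture, good to about 4 mm: a listed point, or the origin of a listed thing).
The state is a dict: "time_s": time; "joints": joint angles; "qvel": joint speeds; "joint_torque": joint torques, N m; "eef_pos": TCP position; "tool_rot": TCP orientation; "ft_force": force on the tool from outside, world axes, zero at the start; "ft_torque": the same for the moment, N m; "grip_width": finger opening in m; "finger_force": force on a finger pad.
Only numpy, scipy, OpenCV 4.12 (cv2) and the standard library are available. Lean on these libraries where they do the work, as an engineer would, in place of code of your own. Each camera call takes 0.05 s, during which the arm holds its last target. There are 200 camera calls.

## Working session

There is one attempt and no reset: what is moved stays moved. The work goes in short steps, Python scripts to look and compute and a tool call to move; the robot and the scene stay as the last step left them, time stands still between calls to the robot, and variables do not carry over. Pictures are saved under pics/ and viewed, at most 10 in all, crops included, and the job is handed in when it is done.

Besides the shell and the picture viewer there is one more tool, called after ">>>" in YAML: its name, and indented under it one key for each argument. step_arm: Moves the arm, as the interface text tells. Its arguments: {"type":"object","properties":{"moves":{"type":"array","items":{"type":"array","items":{"type":"number"}}},"claw":{"type":"number"}},"required":["moves"]}

```bash
mkdir -p pics; cat > h.py <<'E'
import numpy as np, cv2
from rig import observe, grab_frame, get_calibration, robot, boxes_of, silhouettes, pinpoint
from scipy.spatial.transform import Rotation as R
def look(cam,names,fn=None,k=1):
    T=np.array(get_calibration(cam)["cam_to_world"]); im=grab_frame(cam)
    if fn: cv2.imwrite("pics/"+fn,im[:,:,::-1])
    out={}
    for n in names:
        for d in pinpoint(n,cam)[:k]:
            p=T[:3,:3]@np.array(d["location"])+T[:3,3]; out[n]=p
            print(cam,n,np.round(p,4),round(d["score"],2))
    return out
E
python3 - <<'E'
from h import *
N=["vise","jaw_grip","lever","lever_balance","lever_eye","fixture","fixture_pocket","fixture_post"]
for c in("scene","top"): look(c,N,c+"0.png")
for n in ["glue_bottle","sanding_block","screw_tin","spring_clamp","push_block","carpenter_pencil"]:
    T=np.array(get_calibration("top")["cam_to_world"])
    for d in pinpoint(n,"top")[:1]: print(n,np.round(T[:3,:3]@d["location"]+T[:3,3],3),d["score"])
s=observe();print(s["time_s"],s["eef_pos"],s["tool_rot"],R.from_quat(s["tool_rot"]).as_matrix().round(3))
E
```

```text
scene vise [ 0.5521  0.2303 -0.0025] 0.8
scene jaw_grip [0.4752 0.2338 0.0877] 0.83
scene lever [0.5606 0.2326 0.0252] 0.77
scene lever_balance [0.5554 0.2556 0.0941] 0.89
scene lever_eye [0.5583 0.3606 0.0791] 0.83
scene fixture [ 5.644e-01 -2.211e-01  1.000e-04] 0.68
scene fixture_pocket [ 0.561  -0.2239  0.0106] 0.69
scene fixture_post [ 0.5472 -0.0953  0.0601] 0.91
top vise [0.5563 0.2366 0.002 ] 0.88
top jaw_grip [0.784  0.0576 0.001 ] 0.58
top lever [0.5565 0.232  0.0321] 0.67
top lever_balance [0.5582 0.2528 0.0922] 0.75
top lever_eye [0.5632 0.3591 0.0802] 0.87
top fixture [ 0.5622 -0.2211  0.0057] 0.67
top fixture_pocket [ 0.5584 -0.225   0.0093] 0.91
top fixture_post [ 0.5467 -0.0966  0.0626] 0.9
glue_bottle [ 0.743  0.309 -0.   ] 0.87
sanding_block [ 0.758  0.203 -0.003] 0.76
screw_tin [ 0.736 -0.307 -0.001] 0.59
spring_clamp [0.791 0.057 0.   ] 0.9
push_block [ 0.789 -0.127 -0.001] 0.76
carpenter_pencil [0.428 0.001 0.002] 0.65
1.2 [0.18691032 0.51729533 0.25631957] [1.72522906e-01 9.85005506e-01 2.96156755e-05 6.59488995e-07] [[-0.94  0.34  0.  ]
 [ 0.34  0.94  0.  ]
 [ 0.    0.   -1.  ]]
```

View pics/top0.png

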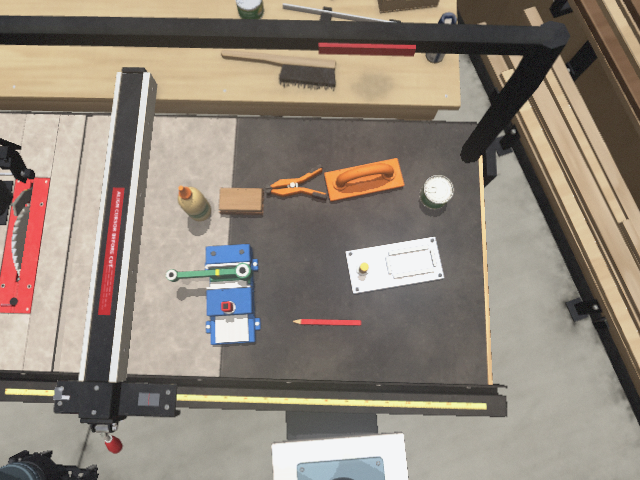

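View pics/scene0.png

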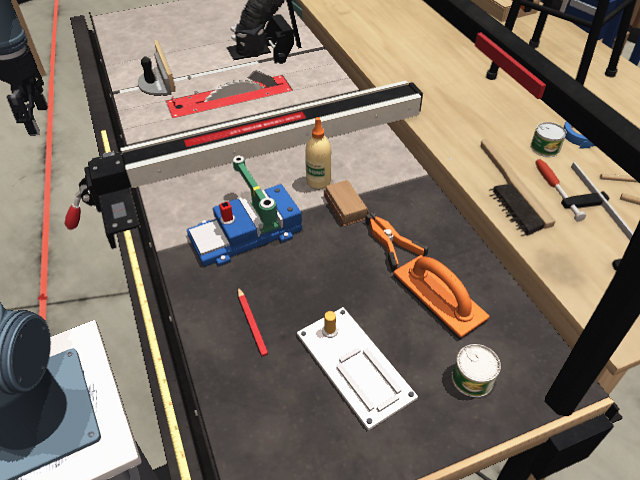

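The top view shows the vise around (230,295), with its red grip at (228,307) and the lever running from its hub at (243,271) to its eye at (173,275). The fixture is at (395,265) with its post at (363,268). The scene view agrees, and the path to the grip is free at the current height.

>>> step_arm:
  moves:
    - [-0.046,-0.021,0,0,0,0]
    - [-0.046,-0.021,0,0,0,0]
    - [-0.046,-0.021,0,0,0,0]
    - [-0.046,-0.021,0,0,0,0]
    - [-0.046,-0.021,0,0,0,0]
    - [-0.046,-0.021,0,0,0,0]
    - [-0.046,-0.021,0,0,0,-0.15]
    - [-0.046,-0.021,0,0,0,-0.157]
  claw: 0.05

```text
time_s: 2.2
eef_pos: [0.4817, 0.2386, 0.2566]
tool_rot: [0.018, 1.0, 0.0, 0.0]
ft_force: [0.7, 0.5, -0.2]
grip_width: 0.0501
finger_force: 0.0
```

>>> step_arm:
  moves:
    - [0,0,0,0,0,0]
    - [0,0,0,0,0,0]

```text
time_s: 2.45
eef_pos: [0.4804, 0.24, 0.2561]
tool_rot: [0.021, 1.0, 0.0, -0.001]
ft_force: [-0.4, 0.8, -0.1]
grip_width: 0.0499
finger_force: 0.0
```

```bash
cat >> h.py <<'E'
def to(p,yaw=None):
    "p TCP target; yaw = world angle of tool y axis. prints shift in tool axes, turn about tool z"
    s=observe(); M=R.from_quat(s["tool_rot"]).as_matrix()
    y=np.arctan2(M[1,1],M[0,1])
    print("t",round(s["time_s"],2),"tcp",np.round(s["eef_pos"],4),"yaw",round(y,4),"zax",M[:,2].round(4),"F",np.round(s["ft_force"],1),"w",s["grip_width"],"ff",s["finger_force"])
    print("shift",(M.T@(np.array(p)-s["eef_pos"])).round(4),"turn", None if yaw is None else round(-(yaw-y),4))
E
python3 - <<'E'
from h import *
o=look("wrist",["vise","jaw_grip","lever","lever_balance","lever_eye"],"w1.png")
o=look("scene",["vise","jaw_grip","lever_balance","lever_eye"])
def rect(cam,n,z):
    c=get_calibration(cam);T=np.array(c["cam_to_world"])
    d=silhouettes(n,cam)
    if not d: return
    m=np.array(d[0]["mask"]).astype(np.uint8)
    q=np.argwhere(m)[:,::-1].astype(np.float64)
    u=cv2.undistortPoints(q[:,None],np.array(c["mtx"]),np.array(c["dist_coeffs"]))[:,0]
    r=np.c_[u,np.ones(len(u))]@T[:3,:3].T
    P=T[:3,3]+r*((z-T[2,3])/r[:,2])[:,None]
    print(cam,n,len(q),cv2.minAreaRect(P[:,:2].astype(np.float32)*1000))
grab_frame("top")
rect("top","fixture",.012);rect("top","lever",.1)
to([.4752,.2338,.096],1.571-.04)
E
```

```text
wrist vise [ 0.557   0.2329 -0.0007] 0.91
wrist jaw_grip [0.4733 0.2392 0.0913] 0.67
wrist lever [0.5569 0.2345 0.0281] 0.7
wrist lever_balance [0.5597 0.2506 0.0947] 0.81
wrist lever_eye [0.5583 0.3624 0.0785] 0.86
scene vise [ 0.5521  0.2336 -0.0023] 0.96
scene jaw_grip [0.4736 0.2347 0.0863] 0.83
scene lever_balance [0.5557 0.2532 0.0953] 0.87
scene lever_eye [0.5602 0.3586 0.0789] 0.6
top fixture 3917 ((557.799560546875, -179.3460235595703), (110.72757720947266, 235.35337829589844), 5.080911636352539)
top lever 603 ((554.6598510742188, 223.7181396484375), (106.57624816894531, 40.46180725097656), 85.56929016113281)
t 3.15 tcp [0.4808 0.24   0.2563] yaw 1.531 zax [-0. -0. -1.] F [ 0.8  0.5 -0.1] w 0.04992713261307624 ff 0.0
shift [ 0.0053 -0.0064  0.1603] turn 0.0
```

View pics/w1.png

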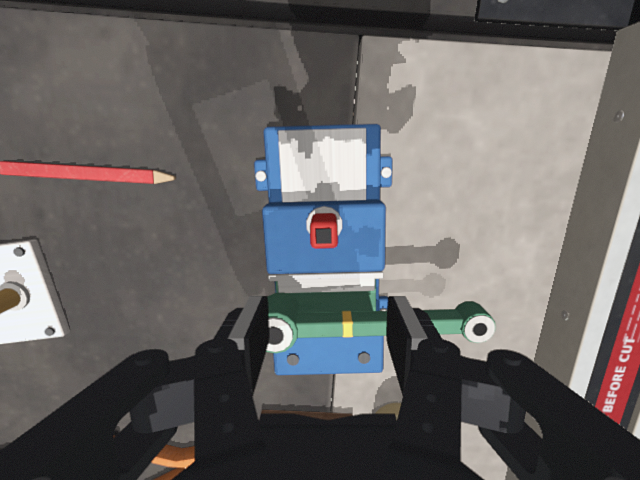

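The wrist view shows the red grip's top at (323,235). The band is at (348,323), the hub hole at (277,335) and the eye hole at (480,328). The vise's edges run along the image axes, so my estimated yaw holds. I'll check these pixels at their known heights.

```bash
cat >> h.py <<'E'
def px(cam,pts):
    c=get_calibration(cam);T=np.array(c["cam_to_world"])
    for u,v,z in pts:
        w=cv2.undistortPoints(np.array([[[u,v]]],float),np.array(c["mtx"]),np.array(c["dist_coeffs"]))[0,0]
        r=T[:3,:3]@np.r_[w,1]; print((u,v),np.round(T[:3,3]+r*(z-T[2,3])/r[2],4))
E
python3 - <<'E'
from h import *
px("wrist",[(323,235,.104),(347.5,313,.105),(347,336,.105),(277,335,.112),(480,328,.109),(265,203,.06),(385,203,.06),(265,273,.06),(385,271,.06)])
to([.474,.235,.096],1.571-.04)
E
```

```text
(323, 235) [0.4763 0.2371 0.104 ]
(347.5, 313) [0.5423 0.2543 0.105 ]
(347, 336) [0.5632 0.2534 0.105 ]
(277, 335) [0.5561 0.1965 0.112 ]
(480, 328) [0.5578 0.3613 0.109 ]
(265, 203) [0.4564 0.1867 0.06  ]
(385, 203) [0.4605 0.2914 0.06  ]
(265, 273) [0.521  0.1811 0.06  ]
(385, 271) [0.5234 0.2917 0.06  ]
t 3.15 tcp [0.4808 0.24   0.2563] yaw 1.531 zax [-0. -0. -1.] F [ 0.8  0.5 -0.1] w 0.04992713261307624 ff 0.0
shift [ 0.0066 -0.0053  0.1603] turn 0.0
```

>>> step_arm:
  moves:
    - [0.005,-0.004,0.02,0,0,-0.015]
    - [0,0,0.04,0,0,0]
    - [0,0,0.04,0,0,0]
    - [0,0,0.03,0,0,0]
    - [0,0,0.02,0,0,0]
    - [0,0,0.01,0,0,0]
    - [0,0,0,0,0,0]

```text
time_s: 4.03
eef_pos: [0.4755, 0.2361, 0.096]
tool_rot: [0.012, 1.0, -0.0, -0.0]
ft_force: [-0.4, -1.0, -0.4]
grip_width: 0.0501
finger_force: 0.0
```

>>> step_arm:
  moves:
    - [0,0,0,0,0,0]
    - [0,0,0,0,0,0]
    - [0,0,0,0,0,0]
    - [0,0,0,0,0,0]
    - [0,0,0,0,0,0]
  claw: 0.01

```text
time_s: 4.65
eef_pos: [0.4765, 0.237, 0.0976]
tool_rot: [0.012, 1.0, 0.001, 0.001]
ft_force: [-1.0, 5.0, 5.9]
grip_width: 0.0211
finger_force: 60.8
```

>>> step_arm:
  moves:
    - [0.004,0,0,0,0,0]
    - [0.007,0,0,0,0,0]
    - [0.007,0,0,0,0,0]
    - [0.007,0,0,0,0,0]
    - [0.007,0,0,0,0,0]
    - [0.007,0,0,0,0,0]
    - [0.007,0,0,0,0,0]
    - [0.004,0,0,0,0,0]

```text
time_s: 5.65
eef_pos: [0.4275, 0.2377, 0.0975]
tool_rot: [0.012, 1.0, 0.0, 0.002]
ft_force: [5.2, 2.4, 5.5]
grip_width: 0.0212
finger_force: 60.7
```

>>> step_arm:
  moves:
    - [0,0,0,0,0,0]
    - [0,0,0,0,0,0]

```text
time_s: 5.9
eef_pos: [0.4269, 0.2377, 0.0975]
tool_rot: [0.012, 1.0, 0.0, 0.002]
ft_force: [1.8, 1.4, 8.6]
grip_width: 0.0213
finger_force: 61.2
```

>>> step_arm:
  moves:
    - [0,0,0,0,0,0]
    - [0,0,0,0,0,0]
    - [0,0,-0.02,0,0,0]
    - [0,0,-0.04,0,0,0]
    - [0,0,-0.05,0,0,0]
    - [0,0,-0.05,0,0,0]
    - [0,0,0,0,0,0]
    - [0,0,0,0,0,0]
  claw: 0.05

```text
time_s: 6.9
eef_pos: [0.4249, 0.2371, 0.2555]
tool_rot: [0.013, 1.0, -0.0, -0.001]
ft_force: [-0.5, 0.3, 0.1]
grip_width: 0.05
finger_force: 0.0
```

```bash
python3 - <<'E'
from h import *
N=["vise","jaw_grip","lever","lever_balance","lever_eye"]
look("wrist",N,"w2.png"); look("scene",N)
to([.557,.2545,.20],-.02)
E
```

```text
wrist vise [ 0.5576  0.2323 -0.0016] 0.61
wrist jaw_grip [0.4223 0.2351 0.089 ] 0.87
wrist lever [0.5582 0.2351 0.028 ] 0.74
wrist lever_balance [0.5596 0.2513 0.0936] 0.58
scene vise [ 0.5535  0.2291 -0.0013] 0.95
scene jaw_grip [0.4256 0.2366 0.0876] 0.97
scene lever_balance [0.5531 0.2544 0.0959] 0.73
scene lever_eye [0.5613 0.3577 0.0797] 0.82
t 7.5 tcp [0.4256 0.2374 0.2562] yaw 1.5461 zax [-2.e-04 -1.e-04 -1.e+00] F [-0.  -0.1  0.6] w 0.04986594693425012 ff 0.0
shift [-0.1309  0.0203  0.0562] turn 1.5661
```

View pics/w2.png

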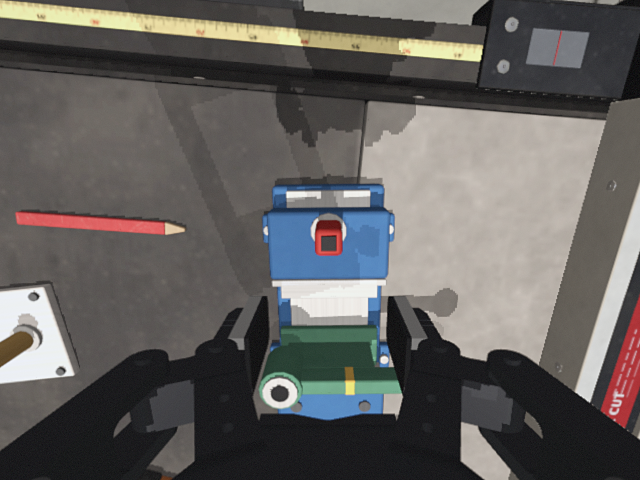

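The jaw is open, with the lever's whole foot visible at (328,345) and the band at (350,380). Next I'll move over the band and turn.

>>> step_arm:
  moves:
    - [-0.033,0.005,0,0,0,0]
    - [-0.033,0.005,0,0,0,0]
    - [-0.033,0.005,0,0,0,0]
    - [-0.032,0.005,0,0,0,0.166]
    - [0,0,0,0,0,0.175]
    - [0,0,0,0,0,0.175]
    - [0,0,0,0,0,0.175]
    - [0,0,0,0,0,0.175]
  claw: 0.06

```text
time_s: 8.5
eef_pos: [0.5572, 0.2542, 0.2562]
tool_rot: [0.433, 0.901, -0.0, -0.0]
ft_force: [-1.0, 0.1, -0.5]
grip_width: 0.0598
finger_force: 0.0
```

>>> step_arm:
  moves:
    - [0,0,0.01,0,0,0.175]
    - [0,0,0.015,0,0,0.175]
    - [0,0,0.015,0,0,0.175]
    - [0,0,0.015,0,0,0.175]
    - [0,0,0,0,0,0]
    - [0,0,0,0,0,0]

```text
time_s: 9.25
eef_pos: [0.5574, 0.2542, 0.2019]
tool_rot: [0.713, 0.701, 0.0, 0.0]
ft_force: [0.7, -0.2, -0.4]
grip_width: 0.0597
finger_force: 0.0
```

```bash
python3 - <<'E'
from h import *
N=["vise","jaw_grip","lever","lever_balance","lever_eye"]
look("wrist",N,"w3.png"); look("scene",N)
to([.557,.2545,.10],-.02)
E
```

```text
wrist jaw_grip [0.4262 0.237  0.0884] 0.81
wrist lever [0.5596 0.2359 0.028 ] 0.98
wrist lever_balance [0.5584 0.2543 0.0923] 0.58
wrist lever_eye [0.5577 0.3607 0.0801] 0.6
scene vise [ 0.551   0.2297 -0.0022] 0.6
scene jaw_grip [0.4263 0.2371 0.0857] 0.91
scene lever [0.5586 0.2349 0.0241] 0.55
scene lever_balance [0.553  0.2562 0.0936] 0.84
scene lever_eye [0.5611 0.3612 0.0785] 0.77
t 9.85 tcp [0.5571 0.2542 0.2013] yaw -0.0199 zax [ 0. -0. -1.] F [ 0.3 -0.3  0.3] w 0.060169371622868735 ff 0.0
shift [ 3.000e-04 -1.000e-04  1.013e-01] turn 0.0001
```

View pics/w3.png

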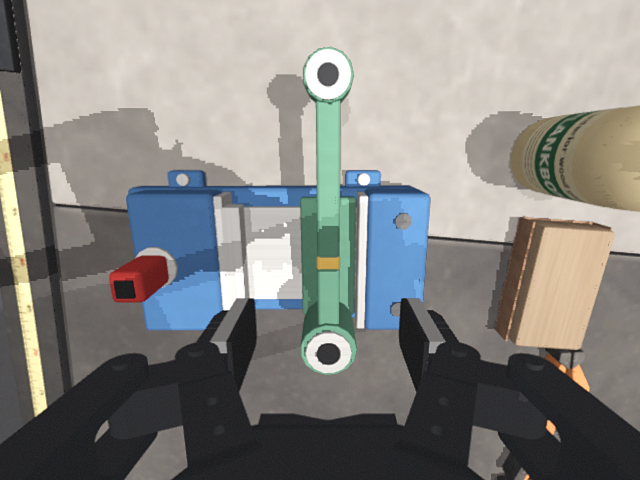

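The wrist view shows the lever exactly upright in the image. The hub is at (328,353), the band at (328,263) and the eye at (328,74).

```bash
python3 - <<'E'
from h import *
px("wrist",[(328,264,.105),(328,353,.112),(328,74,.109),(328.5,150,.105)])
E
```

```text
(328, 264) [0.5564 0.2526 0.105 ]
(328, 353) [0.5553 0.1941 0.112 ]
(328, 74) [0.5584 0.3601 0.109 ]
(328.5, 150) [0.558  0.3213 0.105 ]
```

>>> step_arm:
  moves:
    - [-0.001,0,0.03,0,0,0]
    - [0,0,0.03,0,0,0]
    - [0,0,0.02,0,0,0]
    - [0,0,0.015,0,0,0]
    - [0,0,0.006,0,0,0]
    - [0,0,0,0,0,0]
    - [0,0,0,0,0,0]

```text
time_s: 10.72
eef_pos: [0.5577, 0.2534, 0.1012]
tool_rot: [0.714, 0.7, 0.001, 0.0]
ft_force: [0.3, 0.1, 0.1]
grip_width: 0.0601
finger_force: 0.0
```

>>> step_arm:
  moves:
    - [0,0,0,0,0,0]
    - [0,0,0,0,0,0]
    - [0,0,0,0,0,0]
    - [0,0,0,0,0,0]
    - [0,0,0,0,0,0]
    - [0,0,0,0,0,0]
  claw: 0.0

```text
time_s: 11.48
eef_pos: [0.5573, 0.2532, 0.1007]
tool_rot: [0.714, 0.7, 0.0, 0.0]
ft_force: [0.7, -0.1, 3.4]
grip_width: 0.0137
finger_force: 60.8
```

>>> step_arm:
  moves:
    - [0,0,-0.005,0,0,0]
    - [0,0,-0.01,0,0,0]
    - [0,0,-0.015,0,0,0]
    - [0,0,-0.02,0,0,0]
    - [0,0,-0.025,0,0,0]
    - [0,0,-0.025,0,0,0]
    - [0,0,-0.015,0,0,0]
    - [0,0,-0.005,0,0,0]

```text
time_s: 12.48
eef_pos: [0.5574, 0.2533, 0.2216]
tool_rot: [0.714, 0.7, 0.001, 0.0]
ft_force: [-1.2, 0.2, -4.7]
grip_width: 0.0129
finger_force: 59.6
```

>>> step_arm:
  moves:
    - [0,0,0,0,0,0]
    - [0,0,0,0,0,0]

```text
time_s: 12.72
eef_pos: [0.5565, 0.253, 0.2191]
tool_rot: [0.714, 0.7, -0.001, -0.001]
ft_force: [1.0, 0.9, -4.2]
grip_width: 0.0124
finger_force: 59.6
```

```bash
python3 - <<'E'
from h import *
N=["lever","lever_balance","lever_eye"]
look("wrist",N,"w4.png"); look("scene",N+["fixture_pocket","fixture_post","fixture"],"s4.png")
look("top",N+["fixture_pocket","fixture_post","fixture"])
y=.09; c=np.array([.5605,-.2225]); b=c+.018*np.array([-np.sin(y),np.cos(y)])
print(b)
to([*b,.22],y)
E
```

```text
wrist lever [0.5554 0.2341 0.1455] 0.81
wrist lever_balance [0.5574 0.2525 0.2139] 0.88
wrist lever_eye [0.5576 0.363  0.1949] 0.75
scene lever [0.5564 0.2309 0.1453] 0.62
scene lever_balance [0.5538 0.2543 0.2135] 0.86
scene lever_eye [0.5599 0.3601 0.1984] 0.8
scene fixture_pocket [ 0.5612 -0.229   0.0096] 0.67
scene fixture_post [ 0.5519 -0.0973  0.0608] 0.88
scene fixture [ 0.5632 -0.2226  0.0012] 0.79
top lever [0.5539 0.232  0.151 ] 0.94
top lever_balance [0.5537 0.2516 0.2126] 0.77
top lever_eye [0.5599 0.3608 0.2021] 0.87
top fixture_post [ 0.5477 -0.0973  0.0596] 0.67
top fixture [ 0.5613 -0.2162  0.0038] 0.69
[ 0.55888219 -0.20457285]
t 13.62 tcp [0.5571 0.2532 0.2203] yaw -0.02 zax [ 0.  0. -1.] F [-0.4 -0.1 -5.3] w 0.013055453595404436 ff 59.62896276265383
shift [-4.576e-01  1.090e-02  3.000e-04] turn -0.11
```

View pics/s4.png

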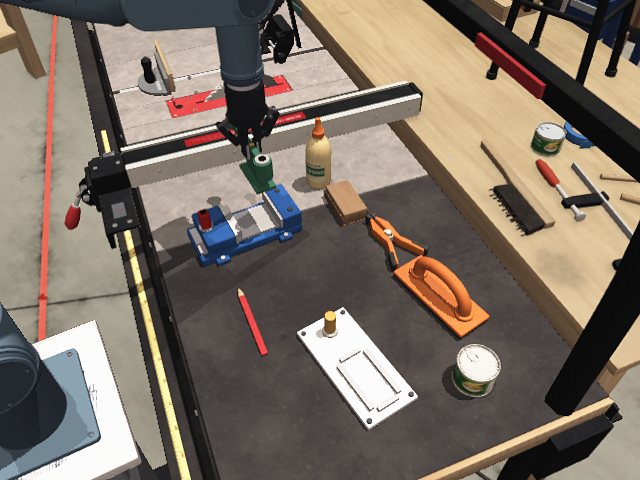

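The lever is clear of the vise and level in the gripper at (258,165), and the vise stays open. Now I'll carry it gently to the fixture.

>>> step_arm:
  moves:
    - [-0.01,0,0,0,0,0]
    - [-0.02,0.001,0,0,0,0]
    - [-0.03,0.001,0,0,0,0]
    - [-0.035,0.001,0,0,0,0]
    - [-0.035,0.001,0,0,0,0]
    - [-0.035,0.001,0,0,0,0]
    - [-0.035,0.001,0,0,0,0]
    - [-0.035,0.001,0,0,0,0]

```text
time_s: 14.62
eef_pos: [0.5589, 0.0155, 0.2205]
tool_rot: [0.714, 0.7, -0.0, 0.0]
ft_force: [0.1, 0.0, -4.9]
grip_width: 0.0132
finger_force: 59.5
```

>>> step_arm:
  moves:
    - [-0.035,0.001,0,0,0,0]
    - [-0.035,0.001,0,0,0,0]
    - [-0.035,0.001,0,0,0,0]
    - [-0.035,0.001,0,0,0,0]
    - [-0.03,0.001,0,0,0,0]
    - [-0.02,0,0,0,0,0]
    - [-0.012,0,0,0,0,0]
    - [-0.01,0,0,0,0,0]

```text
time_s: 15.62
eef_pos: [0.5599, -0.1942, 0.2203]
tool_rot: [0.714, 0.7, 0.0, -0.0]
ft_force: [0.5, -0.1, -4.9]
grip_width: 0.0127
finger_force: 59.5
```

>>> step_arm:
  moves:
    - [-0.01,0,0,0,0,-0.02]
    - [0,0,0,0,0,-0.03]
    - [0,0,0,0,0,-0.03]
    - [0,0,0,0,0,-0.03]
    - [0,0,0.015,0,0,0]
    - [0,0,0.02,0,0,0]
    - [0,0,0.015,0,0,0]
    - [0,0,0,0,0,0]

```text
time_s: 16.62
eef_pos: [0.5589, -0.2033, 0.1682]
tool_rot: [0.675, 0.738, -0.0, -0.002]
ft_force: [-0.5, 0.6, -3.4]
grip_width: 0.013
finger_force: 59.3
```

```bash
python3 - <<'E'
from h import *
N=["lever","lever_balance","lever_eye","fixture_pocket","fixture_post","fixture"]
look("wrist",N,"w5.png"); look("scene",N); look("top",N,"t5.png")
y=.09; c=np.array([.5605,-.2225]); b=c+.018*np.array([-np.sin(y),np.cos(y)])
to([*b,.1227],y)
E
```

```text
wrist lever [ 0.5638 -0.2213  0.0947] 0.88
wrist lever_balance [ 0.5609 -0.2036  0.1618] 0.74
wrist lever_eye [ 0.5488 -0.0926  0.1461] 0.85
scene lever [ 0.563  -0.2244  0.0984] 0.73
scene lever_balance [ 0.5585 -0.2015  0.1654] 0.95
scene lever_eye [ 0.5512 -0.099   0.1485] 0.95
scene fixture_pocket [ 0.5627 -0.2245  0.0097] 0.78
scene fixture_post [ 0.5493 -0.0958  0.0586] 0.67
scene fixture [ 5.635e-01 -2.228e-01 -1.000e-04] 0.55
top lever [ 0.5615 -0.2255  0.1008] 0.82
top lever_balance [ 0.5574 -0.2045  0.1613] 0.82
top lever_eye [ 0.5514 -0.0975  0.1489] 0.74
top fixture_pocket [ 0.5576 -0.2217  0.0088] 0.94
top fixture_post [ 0.5455 -0.0997  0.06  ] 0.97
t 17.68 tcp [ 0.5599 -0.2039  0.1703] yaw 0.0901 zax [-1.e-04  1.e-04 -1.e+00] F [ 1.  -0.1 -4.2] w 0.012952461025283137 ff 59.36115744989365
shift [-0.0006 -0.0011  0.0476] turn 0.0001
```

View pics/w5.png

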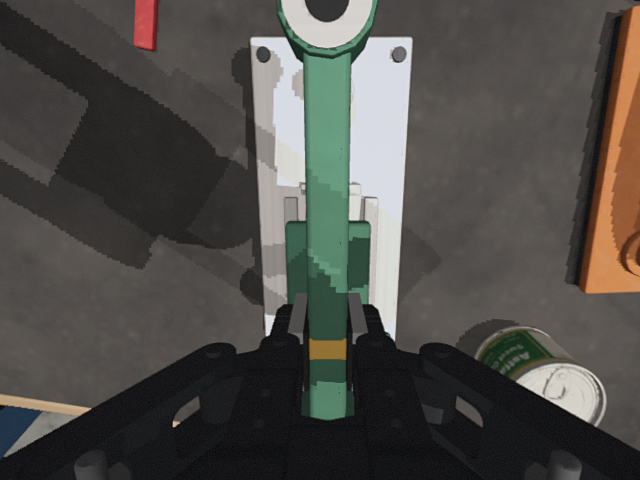

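The wrist view shows the lever over the fixture. The eye is at (327,8), the foot is at (328,265) inside the rails (290–375), and the plate's far edge runs from (250,38) to (412,38). I'll check the plate against the lever.

```bash
python3 - <<'E'
from h import *
px("wrist",[(250,38,.012),(412,38,.012),(264,54,.012),(399,54,.012),(300,187,.02),(360,187,.02),(327,8,.173),(327,250,.169)])
E
```

```text
(250, 38) [ 0.4939 -0.0698  0.012 ]
(412, 38) [ 0.6035 -0.0599  0.012 ]
(264, 54) [ 0.5038 -0.0786  0.012 ]
(399, 54) [ 0.5961 -0.0703  0.012 ]
(300, 187) [ 0.5352 -0.1658  0.02  ]
(360, 187) [ 0.5792 -0.1618  0.02  ]
(327, 8) [ 0.5492 -0.0982  0.173 ]
(327, 250) [ 0.5556 -0.1689  0.169 ]
```

>>> step_arm:
  moves:
    - [-0.001,0,0.006,0,0,0]
    - [0,0,0.01,0,0,0]
    - [0,0,0.012,0,0,0]
    - [0,0,0.01,0,0,0]
    - [0,0,0.006,0,0,0]
    - [0,0,0.003,0,0,0]
    - [0,0,0,0,0,0]
    - [0,0,0,0,0,0]

```text
time_s: 18.68
eef_pos: [0.5603, -0.2051, 0.1237]
tool_rot: [0.675, 0.738, 0.0, 0.0]
ft_force: [-0.5, 0.7, -4.7]
grip_width: 0.0129
finger_force: 59.5
```

>>> step_arm:
  moves:
    - [0,0,0,0,0,0]
    - [0,0,0,0,0,0]
    - [0,0,0,0,0,0]
    - [0,0,0,0,0,0]

```text
time_s: 19.18
eef_pos: [0.56, -0.205, 0.1233]
tool_rot: [0.675, 0.738, -0.0, -0.0]
ft_force: [0.5, 0.8, -3.0]
grip_width: 0.0135
finger_force: 59.5
```

```bash
python3 - <<'E'
from h import *
N=["lever","lever_balance","lever_eye","fixture_pocket","fixture_post","fixture"]
look("wrist",N,"w6.png"); look("scene",N,"s6.png"); look("top",N,"t6.png"); look("scene",["jaw_grip"])
to([.559,-.2046,.1227],.09)
a=cv2.imread("pics/s6.png")[270:470,240:480]; b=cv2.imread("pics/w6.png")
cv2.imwrite("pics/c6.png",np.hstack([cv2.resize(a,(400,333)),cv2.resize(b,(400,333))]))
E
```

```text
wrist lever [ 0.5618 -0.2241  0.0499] 0.57
wrist lever_balance [ 0.5615 -0.2049  0.1138] 0.58
wrist lever_eye [ 0.5491 -0.0944  0.1019] 0.55
wrist fixture_post [ 0.5619 -0.2059  0.1146] 0.55
scene lever [ 0.5643 -0.2265  0.0515] 0.93
scene lever_balance [ 0.5574 -0.2035  0.1174] 0.98
scene lever_eye [ 0.5503 -0.0957  0.1039] 0.71
scene fixture_pocket [ 0.5606 -0.2273  0.0106] 0.8
scene fixture_post [ 0.5497 -0.0988  0.0601] 0.57
scene fixture [ 0.5637 -0.2204 -0.001 ] 0.91
top lever [ 0.56   -0.2269  0.0512] 0.87
top lever_balance [0.4242 0.2413 0.0893] 0.42
top lever_eye [ 0.553  -0.0982  0.1028] 0.63
top fixture_post [ 0.5448 -0.097   0.0618] 0.73
scene jaw_grip [0.4266 0.2362 0.0866] 0.96
t 20.32 tcp [ 0.56   -0.205   0.1233] yaw 0.09 zax [-0.  0. -1.] F [ 0.  -0.3 -4.7] w 0.013282909003893005 ff 59.50554651673883
shift [ 0.0005 -0.001   0.0006] turn -0.0
```

View pics/c6.png

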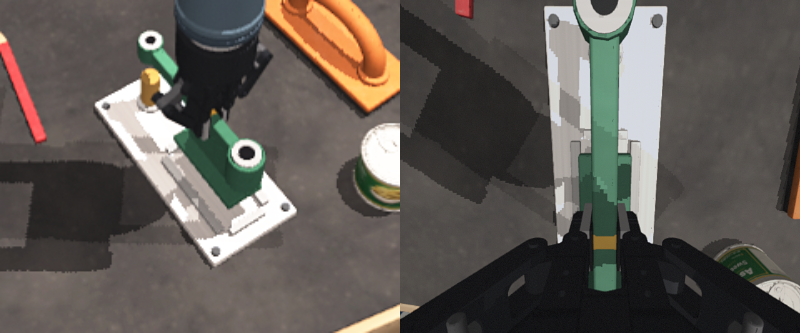

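The views show the lever held level over the fixture, with its eye (151,45) above the brass post (150,85) and its foot over the pocket. The TCP height puts it about 4 cm above its seat, and the jaw grip is still about 50 mm back.

```bash
python3 -c "
from rig import robot; print(robot.sign_off())"
```

```text
the job is handed in; nothing more can be done
None
```

I opened the vise about 50 mm and lifted the lever out by its yellow band. I handed the job in with the lever held still and level about 4 cm above the fixture, its foot over the pocket and its eye over the post.

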